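Take the moulded ring out of the clamshell fixture and put it on the balance

TASK

Swing the lid of the blue-lidded clamshell fixture up and over past vertical so that it stays open by itself, then lift the blue ring out of that fixture and set it down gently, flat, in the middle of the open bench balance's steel pan. Leave the red-lidded fixture shut.

Things in the scene. Friction and masses are not known exactly. Their poses are not given: they have to be found in the camera images.
- blue_knob (a point): Centre of the black drum handle (24 mm thick, 30 mm along y, flat ends, turns in a pinch) on the blue lid (130 long x 110 x 8 mm, 0.2 kg): 30 mm over it, 25 mm from its free edge, 101 mm above the bench when shut. Axes turn with the lid: x to the hinge, y along it, z out of it. Hinge axis: 105 mm along x, 38 mm along -z. Swings freely about +y to a stop at 110 deg; falls shut before vertical.
- ring_center (a point): Centre, half-way up, of the loose blue ring (outside 50 mm, hole 32 mm, height 30 mm, 60 g, z its axis). It lies flat under the blue lid, 40 mm from the handle towards the hinge and 56 mm lower, on a 44 mm pedestal 14 mm above the base plate (150 x 120 mm, top at 16 mm); a 24 mm spigot stands 8 mm up its hole. Posts only at the plate's corners. The red ring on the bench is not wanted.
- pan (a point): Centre of the upper face of the round steel pan (130 mm diameter, flat, fixed, 66 mm above the bench) of the open bench balance, a white box 200 x 180 mm with a small display. z is up. The balance standing in a glass case is another one.
- red_knob (a point): Centre of the same kind of drum handle on the lid of the other fixture, which is alike but has a red lid; to be left shut. Axes as for the blue one.
Not all that is in view belongs to the job. What is shaped like the part that bears blue_knob but pink or purple is not meant.

How it is judged:
On the way:
1. the blue lid stands open past vertical (beyond 95 degrees) with the ring still in its fixture (angle between blue_knob's own z axis and vertical above 1.66 rad and distance of ring_center from where it was at the start of the episode below 0.02 m), for 0.2 s.
At the end, for the whole second after the job is handed in: The blue lid stays open beyond 95 degrees; the blue ring rests flat (within 10 degrees) and still on the balance pan, its centre within 25 mm of the pan's centre; the red lid is shut (angle between blue_knob's own z axis and vertical above 1.66 rad and horizontal distance between ring_center and pan below 0.025 m and z of ring_center in the frame of pan between 0.009 and 0.021 m and angle between the z axis of ring_center and the z axis of pan, either way round below 0.17 rad and linear speed of ring below 0.02 m/s and distance of red_knob from where it was at the start of the episode below 0.03 m); the robot touches nothing.
It fails at once if the red-lidded fixture's lid is lifted (its handle moves more than 30 mm) (distance of red_knob from where it was at the start of the episode above 0.03 m).
It fails at once if the ring is dropped on to the pan (faster than 0.7 m/s just above it) (horizontal distance between ring_center and pan below 0.06 m and z of ring_center in the frame of pan below 0.05 m and linear speed of ring above 0.7 m/s).
It also fails if it takes over 56 s, if anything falls off the work surface, if the arm or the gripper's body presses on something with over 40 N, if the wrist force passes 120 N, or if a joint passes its speed limit or range.

ROBOT

A 7-joint arm with a two-finger parallel gripper is mounted at the origin on the work surface. World frame = base frame: x ahead of the robot, y to its left, z up, the work surface at z = 0. Lengths are in m, angles in rad, forces in N, time in s.
With the tool pointing down it reaches from about 0.375 to 0.925 m from the base axis. Payload 3.1 kg.
Tool frame: the origin (TCP) lies between the finger pads; the fingertips stand 19 mm ahead of it and the grasp point (between the pads) is the TCP; z points along the fingers, y is the line along which they close (so a half turn about z gives the same grasp; the last joint's range is limited). The gripper opens to 85 mm and grips with 20 to 120 N. Pads are 22 mm wide; open, the fingers measure 114 mm over their backs; the gripper's body (76 mm by 85 mm) begins 54 mm behind the grasp point. The pads swing forward as they close: fully open they stand 13 mm farther back than shut.
Start: joints at [1.175, 0.383, 0.044, 1.598, -0.018, 1.161, -0.05], TCP at [0.191, -0.621, 0.25] pointing down, gripper open.
Joint ranges: [-2.61, 2.61], [-0.41, 2.15], [-1.48, 1.57], [0, 2.5], [-1.57, 4.71], [0.05, 1.97], [-2.85, 2.85]. Speed limits (rad/s): [2.79, 2.79, 3.14, 3.14, 3.14, 3.14, 3.14].

INTERFACE

Orientations are given as a unit quaternion [x, y, z, w].
In Python, from bench import move_ptp, movel, move_j, move_gripper, pause, inverse_kinematics, read_camera, camera_params, MotionError, sign_off, look_for, tip_of, read_time_s, read_qpos, read_joint_vel, read_effort, read_eef_pos, read_tcp_rot, read_ft_force, read_ft_torque, read_finger_gap, read_grasp_force gives the robot as it stands. Calls block until the motion is done:
- move_ptp(position, orientation): joint-space move of the TCP to a pose.
- movel(position, orientation=None, speed=0.15): straight line of the TCP; orientation=None keeps the orientation; speed is the mean speed in m/s.
- move_j(angles): joint-space move.
- move_gripper(opening, effort=None): finger opening in m; effort is the grip in N (None keeps the last); returns when the fingers have stopped.
- pause(seconds).
- inverse_kinematics(position, orientation): joint angles nearest the present ones, or None.
- read_camera(name): name is "scene" or "top"; returns the picture (420x560x3 uint8, red, green, blue); there is no depth.
- camera_params(name): a dict with "K" (3x3 intrinsics, pixels), "camera_from_world" (4x4, takes a point from world to camera coordinates). Camera axes: x right, y down, z forward; pixel columns grow to the right and rows downward; lengths in m; the calibration is good to about 2 mm. A picture is of the moment at which its call begins. camera_params takes no time and is no camera call.
A pose or a line that the arm cannot do raises MotionError and nothing moves.
- sign_off(): hands the job in; it is judged then, once.
Trained networks look in the newest picture that a camera, given by its name, has taken for a name from the list of things; names that differ only in an ending like _2 or _b are one class to them, and where a whole thing is asked for, a point or a joint stands for the part that bears it (a point fixed in the world has none). Each returns a list of dicts, best first, with "confidence" (0 to 1); they miss things now and then, are a little off and sometimes report something else, mostly with a low value. They report only what shows in the picture. A call takes as long as a camera call. They do not tell look-alikes from the thing itself.
- look_for(camera, name): "at" ([column, row] in pixels, amid what is visible of it).
- tip_of(camera, name): "at" ([column, row] in pixels: a listed point, or the origin of a listed thing).
Readings, each from a call of its own:
- read_time_s(): time.
- read_qpos(): joint angles.
- read_joint_vel(): joint speeds.
- read_effort(): joint torques, N m.
- read_eef_pos(): TCP position.
- read_tcp_rot(): TCP orientation.
- read_ft_force(): force on the tool from outside, world axes, zero at the start.
- read_ft_torque(): the same for the moment, N m.
- read_finger_gap(): finger opening in m.
- read_grasp_force(): force on a finger pad.
Only numpy, scipy, OpenCV 4.12 (cv2) and the standard library are available. Lean on these libraries where they do the work, as an engineer would, in place of code of your own. Each camera call takes 0.05 s, during which the arm holds its last target. There are 200 camera calls.

## Working session

There is one attempt and no reset: what is moved stays moved. The work goes in short steps, each a Python script; the robot and the scene stay as the last script left them, time stands still between calls to the robot, and variables do not carry over. Pictures are saved under pics/ and viewed, at most 10 in all, crops included, and the job is handed in when it is done.

```bash
mkdir -p pics
python3 - <<'E'
from bench import *
import cv2,numpy as np
ims=[]
for c in("scene","top"):
    im=read_camera(c);cv2.imwrite(f"pics/{c}0.png",im[:,:,::-1]);ims.append(im)
    p=camera_params(c);print(c,p["K"][0][0],np.round(np.linalg.inv(p["camera_from_world"]),3).tolist())
    for n in("blue_knob","ring_center","pan","red_knob"):
        print(n,[(np.round(d["at"]).tolist(),round(d["confidence"],2)) for d in tip_of(c,n)])
print(read_time_s(),read_tcp_rot())
E
```

```text
scene 509.96509322113036 [[0.834, 0.281, -0.475, 0.884], [0.552, -0.45, 0.702, -0.848], [-0.016, -0.848, -0.53, 0.68], [0.0, 0.0, 0.0, 1.0]]
blue_knob [([148.0, 336.0], 0.92), ([243.0, 272.0], 0.74), ([153.0, 232.0], 0.56)]
ring_center [([399.0, 176.0], 0.72)]
pan [([400.0, 179.0], 0.77)]
red_knob [([332.0, 204.0], 0.62)]
top 490.19248552469196 [[0.009, -0.997, 0.08, 0.307], [-1.0, -0.01, -0.002, -0.1], [0.003, -0.08, -0.997, 1.274], [0.0, 0.0, 0.0, 1.0]]
blue_knob [([347.0, 295.0], 0.85), ([358.0, 202.0], 0.71), ([442.0, 215.0], 0.68)]
ring_center []
pan [([136.0, 167.0], 0.82)]
red_knob [([231.0, 187.0], 0.66)]
0.5 [ 9.88931046e-01  1.48375824e-01  1.89417575e-06 -3.98512316e-05]
```

View pics/scene0.png

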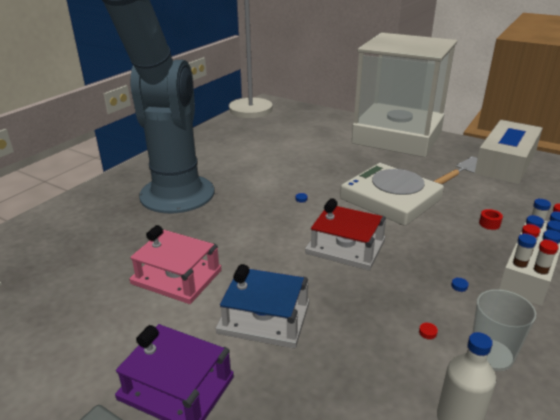

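View pics/top0.png

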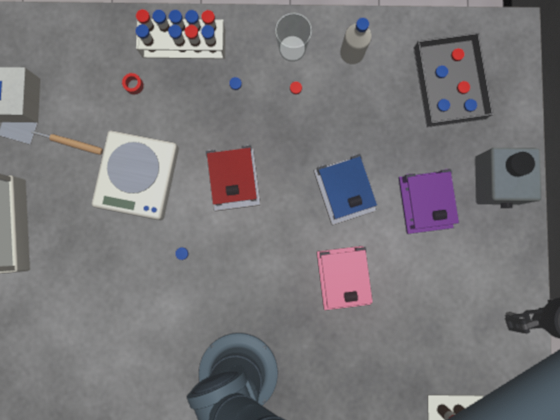

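The candidates for the fixture, as top / scene pixels:
- Blue lid: (346,188) / (262,293), with its knob at (355,202) / (243,272).
- Purple lid: (429,200) / (175,372). Wrong colour.
- Pink lid: (345,278) / (175,262). Wrong colour.
- Red lid: (233,178) / (346,222). To be left shut.

The blue lid fits the description, and its hinge posts are on the far side from the robot. The open balance is at (133,168) in top, and the one in the glass case is the other balance.

```bash
cat > h.py <<'E'
from bench import *
import cv2,numpy as np
from scipy.spatial.transform import Rotation as Rn
def ray(c,uv):
    p=camera_params(c);T=np.linalg.inv(np.array(p["camera_from_world"]))
    d=T[:3,:3]@np.linalg.solve(np.array(p["K"]),[uv[0],uv[1],1]);return T[:3,3],d/np.linalg.norm(d)
def atz(c,uv,z):
    o,d=ray(c,uv);return o+d*(z-o[2])/d[2]
def tri(a,b):
    A=0;B=0
    for o,d in(ray("top",a),ray("scene",b)):
        P=np.eye(3)-np.outer(d,d);A=A+P;B=B+P@o
    return np.linalg.solve(A,B)
def down(yaw):  # tool z down, tool y along world dir (-sin,cos) (lid y)
    y=np.array([-np.sin(yaw),np.cos(yaw),0]);z=np.array([0,0,-1.]);x=np.cross(y,z)
    return Rn.from_matrix(np.c_[x,y,z]).as_quat()
E
python3 - <<'E'
from h import *
T=read_camera("top");S=read_camera("scene")
r=lambda c,n:[(np.round(d["at"],1),round(d["confidence"],2)) for d in tip_of(c,n)]
near=lambda L,p:min((np.array(a) for a,_ in L),key=lambda a:np.hypot(*(a-p)))
for n,a,b,z in(("blue_knob",(355,202),(243,272),.101),("pan",(134,167),(400,180),.066),("red_knob",(232,189),(331,206),.101)):
    u=near(r("top",n),a);v=near(r("scene",n),b)
    print(n,u,v,"tri",tri(u,v).round(4),"top@z",atz("top",u,z).round(4),"scene@z",atz("scene",v,z).round(4))
hsv=cv2.cvtColor(T,cv2.COLOR_RGB2HSV)
m=cv2.inRange(hsv,(100,120,40),(125,255,255));m[:140]=0;m[235:]=0;m[:,:305]=0;m[:,385:]=0
cs=max(cv2.findContours(m,0,2)[0],key=cv2.contourArea)
box=cv2.boxPoints(cv2.minAreaRect(cs));W=np.array([atz("top",p,.075) for p in box])
print(box.round(1).tolist(),W.round(4).tolist());
for i in range(4):
    e=W[(i+1)%4]-W[i];print(np.hypot(*e[:2]).round(4),np.degrees(np.arctan2(e[1],e[0])).round(1))
print("lidc",W.mean(0))
p=T[130:240,290:400];q=S[240:350,200:330]
cv2.imwrite("pics/crop.png",np.hstack([cv2.resize(p,(390,390)),cv2.resize(q,(400,390))])[:,:,::-1])
E
```

```text
blue_knob [358.9 203.4] [241.7 273.1] tri [ 0.4277 -0.2884  0.1044] top@z [ 0.4238 -0.2923  0.101 ] scene@z [ 0.4295 -0.2819  0.101 ]
pan [134.3 169.1] [397.7 178. ] tri [0.5093 0.2609 0.0706] top@z [0.5076 0.2608 0.066 ] scene@z [0.5084 0.2719 0.066 ]
red_knob [232.3 188.4] [331.  205.9] tri [0.4561 0.0122 0.1004] top@z [0.4572 0.0128 0.101 ] scene@z [0.4556 0.0103 0.101 ]
[[318.6000061035156, 169.8000030517578], [359.29998779296875, 155.89999389648438], [375.79998779296875, 204.39999389648438], [335.1000061035156, 218.3000030517578]] [[0.5088, -0.1972, 0.075], [0.5446, -0.298, 0.075], [0.4244, -0.3382, 0.075], [0.3892, -0.2381, 0.075]]
0.107 -70.5
0.1268 -161.5
0.1061 109.4
0.1264 18.9
lidc [ 0.46674672 -0.26784703  0.075     ]
```

View pics/crop.png

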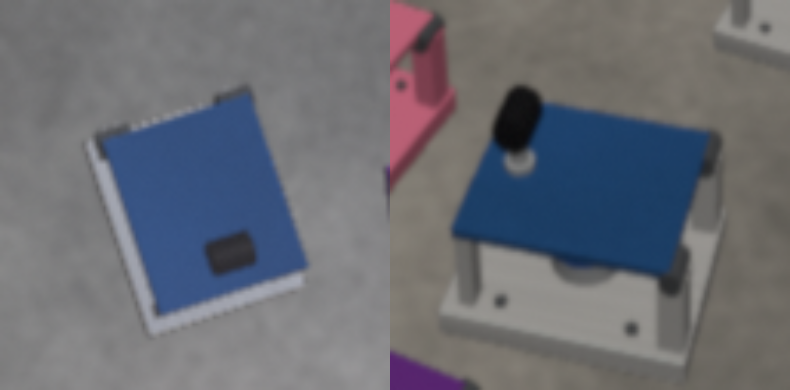

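The crop confirms the blue-lidded fixture: white base, hinge posts on the far side, knob near the free edge at about (355,201) in top. Lid outline, scene ray and corrected top pixel agree on the knob at (0.429, -0.282, 0.101), with yaw about 19°. Next I go above it, grip and look.

```bash
cat >> h.py <<'E'
yaw=np.radians(19);X=np.array([np.cos(yaw),np.sin(yaw),0]);Z=np.array([0,0,1.])
K=np.array([.429,-.282,.101]);Q=down(yaw+np.pi)
H=K+.105*X-.038*Z
def arc(K,deg):
    t=np.radians(deg);H=K+.105*X-.038*Z
    x=-.105*np.cos(t)+.038*np.sin(t);z=.105*np.sin(t)+.038*np.cos(t)
    return H+x*X+z*Z
E
python3 - <<'E'
from h import *
T=read_camera("top")
m=cv2.HoughCircles(cv2.GaussianBlur(cv2.cvtColor(T,7)[120:230,80:190],(3,3),0),cv2.HOUGH_GRADIENT,1,50,param1=80,param2=15,minRadius=22,maxRadius=32)
if m is not None: c=m[0][0];print("pan",c+[80,120,0],atz("top",c[:2]+[80,120],.066))
for a in(0,50,106): print(np.round(inverse_kinematics(arc(K,a),Q),2))
move_gripper(.06)
move_ptp(K+.08*Z,Q)
movel(K+[0,0,.001],speed=.1)
move_gripper(.0,25)
print(read_finger_gap(),read_grasp_force(),read_ft_force(),read_eef_pos(),read_time_s())
p=read_camera("top")[130:270,280:420];q=read_camera("scene")[210:350,180:320]
cv2.imwrite("pics/grip.png",np.hstack([cv2.resize(p,(390,390)),cv2.resize(q,(400,390))])[:,:,::-1])
E
```

```text
pan [132.5        167.5         25.39999962] [0.51160577 0.2654487  0.066     ]
[ 0.67  0.33 -0.19  2.03  0.09  0.79 -0.81]
[ 0.6   0.31 -0.21  1.89  0.08  0.95 -0.89]
[ 0.5   0.46 -0.25  1.71  0.13  0.98 -1.04]
0.029769733037165798 27.231487333774567 [-2.14075587  2.1171319   5.5651604 ] [ 0.42933463 -0.28180793  0.10289481] 4.1833
```

View pics/grip.png

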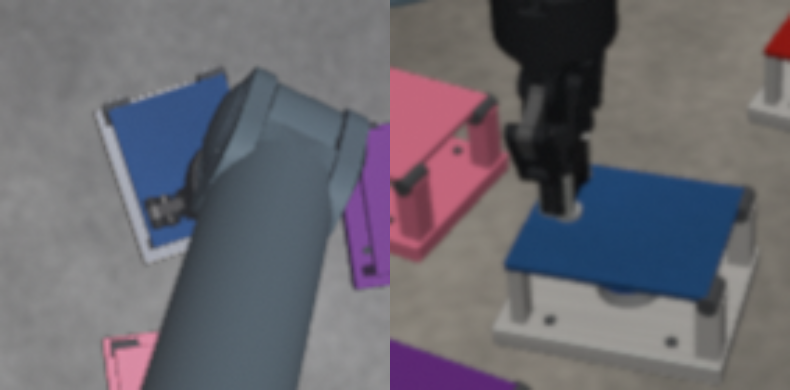

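Fingers sit on the drum at a gap of 29.8 mm, matching its 30 mm length, with low forces. Now I swing the lid, watching the wrist force.

Run:
```python
from h import *
P=np.array(read_eef_pos());
for a in (8,20,32,44,56,68,80,92,100,106):
    movel(arc(K,a),Q,speed=.09)
    f=np.array(read_ft_force());print(a,f.round(1),round(read_finger_gap(),4))
    if np.linalg.norm(f)>60: break
pause(.1)
print(read_eef_pos(),read_time_s())
S=read_camera("scene");cv2.imwrite("pics/open.png",S[150:380,150:430][:,:,::-1])
```

```text
8 [-1.8  1.   1.7] 0.0296
20 [-3.1  0.6  2.8] 0.0294
32 [-3.5 -0.2  5.3] 0.0298
44 [-2.4 -0.5  2.5] 0.0297
56 [-0.3 -1.5  0.1] 0.0296
68 [ 1.1 -2.2  0.9] 0.0296
80 [ 1.2 -3.6  1.9] 0.0296
92 [ 1.  -3.6  2.4] 0.0293
100 [ 2.9 -3.6  3.4] 0.0294
106 [ 3.7 -3.   3.3] 0.0295
[ 0.59147403 -0.2270292   0.15428795] 8.1667
```

View pics/open.png

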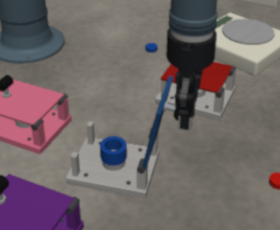

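The lid is past vertical with the ring still on its pedestal, at about (263,300) in the full scene picture. I release, retreat and measure the ring.

Run:
```python
from h import *
move_gripper(.055)
P=np.array(read_eef_pos())
movel(P+.012*X+.04*Z,speed=.1)
movel(P+.02*X+[0,0,.15],speed=.25)
print(read_ft_force(),read_time_s())
T=read_camera("top");S=read_camera("scene")
for c in("top","scene"): print(c,[(np.round(d["at"],1),round(d["confidence"],2),atz(c,d["at"],.045).round(4)) for d in tip_of(c,"ring_center")])
print("expect",K+.04*X)
p=T[100:240,280:420];q=S[210:350,200:340]
cv2.imwrite("pics/ring.png",np.hstack([cv2.resize(p,(390,390)),cv2.resize(q,(400,390))])[:,:,::-1])
```

```text
[-0.20931338  0.74207782 -0.54373645] 9.7333
top [(array([133.1, 166.8]), 0.53, array([0.517 , 0.2703, 0.045 ]))]
scene [(array([266.1, 296.9]), 0.73, array([ 0.4659, -0.2594,  0.045 ]))]
expect [ 0.46682074 -0.26897727  0.101     ]
```

View pics/ring.png

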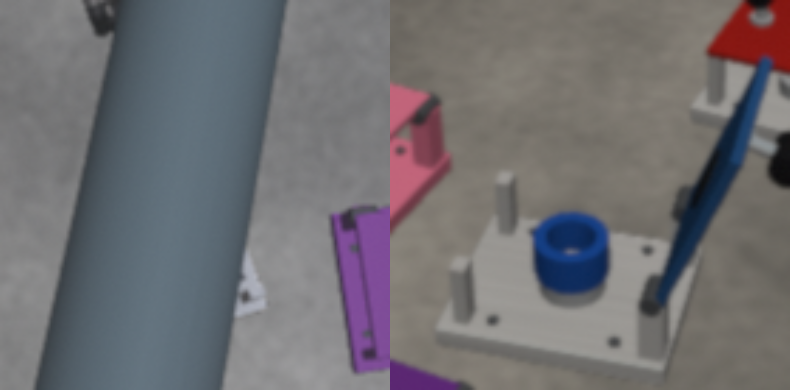

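The lid stays open by itself. The ring's centre reads about (263,300.5) in scene, so the net's value is a few pixels off; I check mine against the expected point and grasp.

Run:
```python
from h import *
e=K+.04*X;s=atz("scene",(263.4,300.5),.045);print(s,e)
R=(e+s)/2 if np.hypot(*(s-e)[:2])<.012 else e
R[2]=.05
move_gripper(.08)
movel([R[0],R[1],.30],speed=.2)
movel([R[0],R[1],.12],speed=.2)
movel(R,speed=.08)
print(read_ft_force())
move_gripper(0,30)
print(read_finger_gap(),read_grasp_force(),read_ft_force(),read_eef_pos(),read_time_s())
if .04<read_finger_gap()<.055:
    movel(R+.03*Z,speed=.06); movel([R[0],R[1],.26],speed=.2)
    print(read_finger_gap(),read_grasp_force(),read_time_s())
S=read_camera("scene");cv2.imwrite("pics/lift.png",cv2.resize(S[100:380,130:480],(700,560))[:,:,::-1])
```

```text
[ 0.46724231 -0.270324    0.045     ] [ 0.46682074 -0.26897727  0.101     ]
[ 0.97957035  0.19904055 -0.26070205]
0.04948635367558807 31.2964534945786 [-1.31951697  0.39842499  4.12027838] [ 0.46768012 -0.27000352  0.05088796] 13.6667
0.049598970906824 31.183045534417033 15.3667
```

View pics/lift.png

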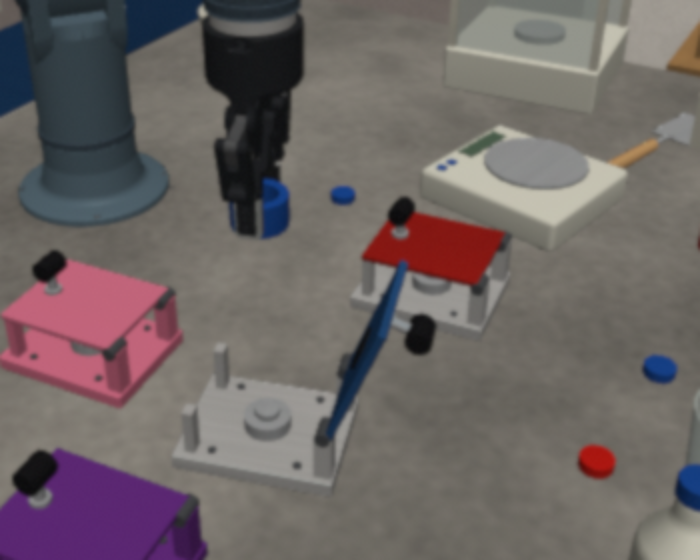

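The ring is held flat at a 49.6 mm gap and the lid is still open. The pan centre reads about (398,181) in scene. I carry the ring high over the red fixture, then lower it with contact sensing.

Run:
```python
from h import *
s=atz("scene",(398,181),.066);t=np.array([.5116,.2654,.066]);n=np.array([.509,.261,.066]);print(s)
C=np.median([s,t,n],0);print(C)
move_ptp([C[0],C[1],.26],Q)
print(read_finger_gap(),read_time_s())
movel([C[0],C[1],.12],speed=.15)
f0=np.array(read_ft_force())
S=read_camera("scene");T=read_camera("top")
z=.090
movel([C[0],C[1],z],speed=.05)
while z>.083:
    f=np.array(read_ft_force())-f0
    print(round(z,4),f.round(1))
    if f[2]>4: break
    z-=.001; movel([C[0],C[1],z],speed=.02)
print(read_eef_pos(),read_time_s())
S=read_camera("scene");cv2.imwrite("pics/place.png",cv2.resize(S[130:250,320:470],(750,600))[:,:,::-1])
```

```text
[0.51501875 0.25729858 0.066     ]
[0.5116 0.261  0.066 ]
0.04970472793852342 17.3417
0.09 [ 0.1  0.3 -0.2]
0.089 [-1.1 -1.5 -1.6]
0.088 [-0.5  0.3 -1.1]
0.087 [-0.9 -0.5 -0.9]
0.086 [-3.3 -1.7  4.5]
[0.51163302 0.26106921 0.0869192 ] 20.275
```

View pics/place.png

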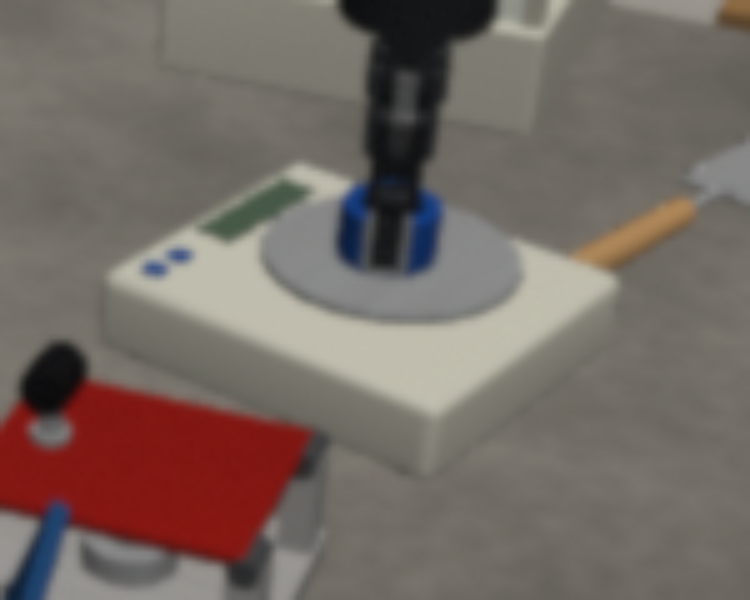

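The ring stands on the pan: contact came at the expected height, and its base centre, about (389,250) in the crop, is close to the pan centre at (391,253). I release, retreat and check.

Run:
```python
from h import *
move_gripper(.08)
P=np.array(read_eef_pos())
movel(P+.05*Z,speed=.08);movel(P+.2*Z,speed=.2);pause(.3)
print(read_ft_force(),read_time_s())
S=read_camera("scene");T=read_camera("top")
print([(np.round(d["at"],1),round(d["confidence"],2),atz("scene",d["at"],.081).round(4)) for d in tip_of("scene","ring_center")])
cv2.imwrite("pics/end.png",cv2.resize(S[120:360,190:490],(750,600))[:,:,::-1])
```

```text
[ 0.11594832  0.25534758 -0.57606394] 22.7083
[(array([399.7, 171.2]), 0.65, array([0.5081, 0.2815, 0.081 ]))]
```

View pics/end.png

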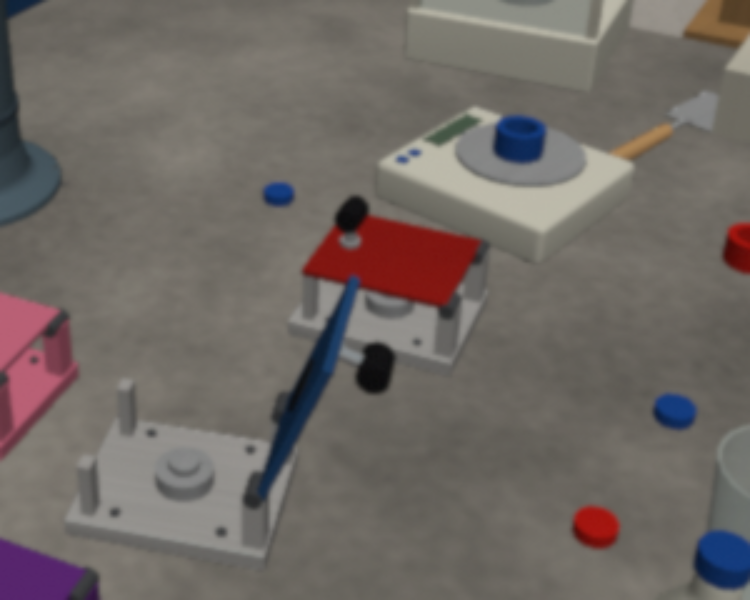

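The ring lies flat at (520,139), centred on the pan at (520,153); the offset is just the ring's height. The blue lid is open and the red lid is shut.

```bash
python3 -c "
from bench import *
print(sign_off())"
```

```text
the job is handed in; nothing more can be done
None
```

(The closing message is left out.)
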